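# Electrode held ready for rinsing

### The arm

A 6-joint arm with a two-finger parallel gripper is mounted at the origin on the work surface. World frame = base frame: x ahead of the robot, y to its left, z up, the work surface at z = 0. Lengths are in m, angles in degrees, forces in N, time in s.
With the tool pointing down it reaches from about 0.375 to 0.75 m from the base axis. Payload 9 kg.
Tool frame: the origin (TCP) lies where the fingers leave the gripper's body, on its centre line; the fingertips stand 73 mm ahead of it and the grasp point (between the pads) lies 54 mm ahead of it (robot.tip_reach is the distance from the TCP to the fingertips, in m); z points along the fingers, y is the direction in which the jaws open and shut (so a half turn about z gives the same grasp; the last joint's range is limited). The gripper opens to 85 mm and grips with 20 to 120 N. Pads are 22 mm wide; open, the fingers measure 114 mm over their backs; the gripper's body (76 mm by 85 mm) begins 54 mm behind the grasp point. The pads swing forward as they close: fully open they stand 13 mm farther back than shut.
Start: joints at [-87.875, 5.964, 5.575, 89.605, 0, 77.527], TCP at [0.151, -0.581, 0.304] pointing down, gripper open.
Joint ranges: [-171.21, 171.21], [-48.23, 106.86], [-62.78, 66.21], [-105.2, 120.99], [-86.42, 89.51], [-180, 180]. Speed limits (degrees/s): [127.2, 127.2, 147.25, 180, 180, 180].

### API

Orientations are given as [roll, pitch, yaw] about the fixed x, y, z axes, in that order (R = Rz(yaw) Ry(pitch) Rx(roll)).
In Python, from plant import robot gives the robot as it stands. Calls block until the motion is done:
- robot.move_pose(position, orientation): joint-space move of the TCP to a pose.
- robot.line_to(position, vel=0.15, rotation=None, guard=None): straight line of the TCP; rotation=None keeps the orientation; vel is the mean speed in m/s. With guard (N) it stops when the force on the tool has changed by that much, and returns True; else False.
- robot.goto_joints(angles): joint-space move.
- robot.set_gripper(opening): finger opening in m; the grip force is fixed at half the most; returns when the fingers have stopped.
- robot.pause(seconds).
- robot.ik(position, orientation): joint angles nearest the present ones, or None.
- robot.observe(): the state.
- robot.grab_frame(name): name is "scene" or "top" or "wrist"; returns the picture (400x640x3 uint8, blue, green, red); there is no depth.
- robot.get_calibration(name): a dict with "vertical_fov" (degrees; the focal length in pixels is half the picture's height over the tangent of half this angle, whatever the lens; pixels are square), "cx", "cy" (the principal point, pixels), "rvec" (rotation vector, rad) and "tvec" (3), from world to camera coordinates, as OpenCV has them. Camera axes: x right, y down, z forward; pixel columns grow to the right and rows downward; lengths in m; the calibration is good to about 2 mm. A picture is of the moment at which its call begins: read the wrist's pose just before it. get_calibration takes no time and is no camera call; for the wrist camera it gives the pose at the moment of the call.
A pose or a line that the arm cannot do raises robot.IKError and nothing moves.
- robot.job_done(): hands the job in, once; it reports no verdict.
The state is a dict: "time": time; "q": joint angles; "qvel": joint speeds; "joint_torque": joint torques, N m; "tool_pos": TCP position; "tcp_rot": TCP orientation; "ft_force": force on the tool from outside, world axes, zero at the start; "torque": the same for the moment, N m; "gripper_width": finger opening in m.
Only numpy, scipy, OpenCV 4.12 (cv2) and the standard library are available. Lean on these libraries where they do the work, as an engineer would, in place of code of your own. Each camera call takes 0.05 s, during which the arm holds its last target. There are 200 camera calls.

### The job

Slide the white rinse dish along the bench (without lifting or tipping it) until it stands centred on the yellow-ringed mark. Then draw the green-capped electrode out of its slanted holder, turn it upright with the glass tip straight down, and finish still holding it there, motionless, with the tip over the middle of the dish and about 5 cm above its rim, clear of the dish and the holder. Do not let the electrode drop onto the bench, and leave the other things on the bench where they are.

Things in the scene. Friction and masses are not known exactly. Their poses are not given: they have to be found in the camera images.
- dish: Loose round white ceramic rinse dish, open at the top, 96 mm outside diameter, 35 mm high, walls 4 mm, floor 5 mm thick, about 250 g. Origin: centre of its underside, z up.
- spot: Flat mark on the bench for the dish: a yellow ring of 116 mm outside and 104 mm inside diameter, with a yellow dot in the middle, no height to speak of (a dish slides over it freely). Origin: its centre.
- holder: Fixed holder on the left or right of the bench: grey base plate 120 (x) by 90 (y) by 12 mm, and a white square sleeve 36 by 36 mm, 86 mm long, leaning 40 degrees from vertical towards the holder's +x (away from the robot, within about 20 degrees). Down it runs a bore 15 mm wide, 84 mm deep, its mouth at the upper end. Origin: centre of the base's underside, z up.
- holder_mouth (a point): Centre of the mouth of the sleeve's bore, 25 mm along the holder's +x and 100 mm above the bench.
- electrode: Loose cordless electrode, about 90 g: glass stem 12 mm across, 80 mm long, then a round green cap 22 mm across, 66 mm long (grip here; balance point 25 mm above the cap's lower end). Origin: end of the glass tip; z along the stem from tip to cap. At the start the cap's lower end rests on the sleeve's mouth, the stem is in the bore (play: it leans 42 degrees). Pull it out along its axis.
- electrode_shoulder (a point): On the electrode's axis, at the lower end of the green cap, 80 mm from the tip.
- electrode_grip (a point): On the electrode's axis, middle of the green cap, 115 mm from the tip: a good point to grip, across the 22 mm diameter.
- meter: Bystander: loose white bench meter with a display, 85 by 170 by 30 mm, lying flat. Origin: centre of its underside.
- buffer_bottle: Bystander: loose pale lilac bottle, 64 mm diameter, 130 mm high. Origin: centre of its underside.
- wash_bottle: Bystander: loose white wash bottle with a red top and spout, 72 mm diameter, 208 mm high; the spout points along its +x, 70 mm out. Origin: centre of its underside.
- beaker: Bystander: loose empty glass beaker, 68 mm diameter, 85 mm high. Origin: centre of its underside.
- jar: Bystander: loose amber jar with a blue lid, 52 mm diameter, 60 mm high. Origin: centre of its underside.
- spatula: Bystander: loose steel laboratory spatula, 184 mm long, 14 mm wide, lying flat on the right of the bench along its own x.
Mind the look-alikes: they are no part of the job. Of the things like the dish, leave any that is purple; of the rest the smaller one is meant.

How it is judged:
By the outcome, as a careful person would: the job done as asked, in the order asked, and still so for the second after the job is handed in, while the arm keeps its last pose, push and grip.
It also fails if it takes over 64 s, if anything falls off the work surface, if the arm or the gripper's body presses on something with over 40 N, if the wrist force passes 120 N, or if a joint passes its speed limit or range.

## Working session

There is one attempt and no reset: what is moved stays moved. The work goes in short steps, each a Python script; the robot and the scene stay as the last script left them, time stands still between calls to the robot, and variables do not carry over. Pictures are saved under pics/ and viewed, on a budget of 14 in all, crops included, one or two more only if the job needs it, and the job is handed in when it is done.

```bash
ls; mkdir -p pics; python3 - <<'E'
from plant import robot
import cv2
for n in ("scene","top"):
    im=robot.grab_frame(n); cv2.imwrite(f"pics/{n}0.png",im)
    c=robot.get_calibration(n); print(n,c)
print(robot.observe())
E
```

```text
pics
scene {'vertical_fov': 49.47231487728271, 'cx': 314.4184490295311, 'cy': 193.09636871683387, 'rvec': array([ 2.25420782,  1.03452336, -0.40283207]), 'tvec': array([-0.34958126, -0.24865386,  1.70349428])}
top {'vertical_fov': 53.07510469949125, 'cx': 317.0565240175199, 'cy': 197.90851799706522, 'rvec': array([ 2.17793893, -2.11720374,  0.13752446]), 'tvec': array([-0.02365698,  0.56955916,  1.14433739])}
{'time': 0.1, 'q': array([-8.78742129e+01,  5.99374402e+00,  5.53177829e+00,  8.96022242e+01,
       -5.06421868e-04,  7.75266624e+01]), 'qvel': array([ 0.0522128 , -0.08321925,  0.01325426,  0.01306165,  0.00733347,
       -0.01674224]), 'joint_torque': array([ 6.88112472e-03, -5.58209538e+01,  5.04716671e+01,  1.32771922e-02,
       -5.58664590e-05, -7.53807427e-06]), 'tool_pos': array([ 0.15123198, -0.58042409,  0.3032174 ]), 'tcp_rot': array([-1.79937216e+02, -1.33696111e-02,  1.45991176e+01]), 'ft_force': array([-0.30971453, -0.5592907 ,  0.09907683]), 'torque': array([ 0.00740379, -0.02576465,  0.01394234]), 'gripper_width': 0.08537099005787623}
```

View pics/scene0.png

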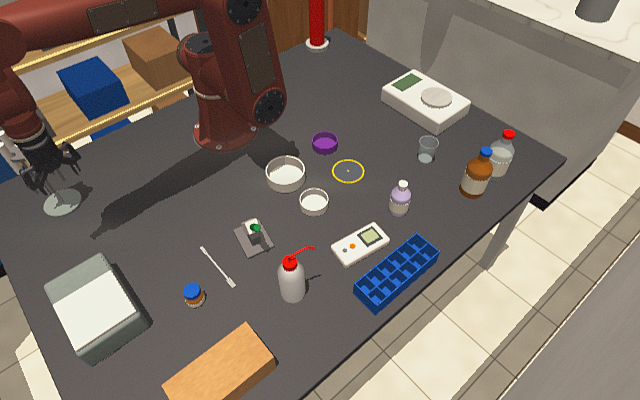

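View pics/top0.png

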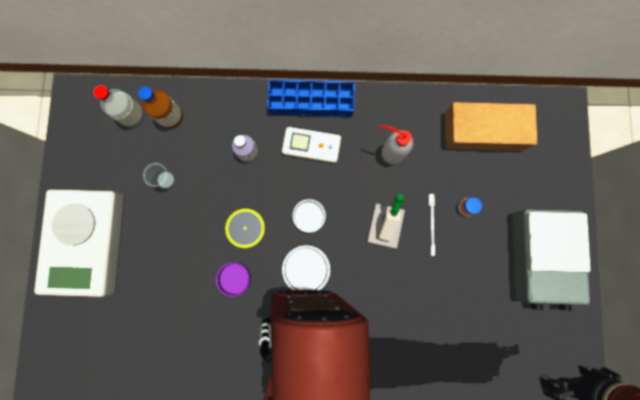

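Top view: small white dish at (309,215), the larger look-alike at (306,268), spot at (245,228), holder at (387,226) with the green cap at (397,205). The next step is to locate them by colour.

```bash
cat > h.py <<'E'
import numpy as np, cv2
from plant import robot
def cam(n, c=None, h=400):
    c=c or robot.get_calibration(n); f=h/2/np.tan(np.radians(c["vertical_fov"])/2)
    R=cv2.Rodrigues(np.array(c["rvec"]))[0]; return f,c["cx"],c["cy"],R,np.array(c["tvec"])
def ray(C,uv):
    f,cx,cy,R,t=C; d=R.T@np.array([(uv[0]-cx)/f,(uv[1]-cy)/f,1]); return -R.T@t,d/np.linalg.norm(d)
def onz(C,uv,z):
    o,d=ray(C,uv); return o+d*(z-o[2])/d[2]
def proj(C,p):
    f,cx,cy,R,t=C; q=R@np.asarray(p)+t; return np.array([cx+f*q[0]/q[2],cy+f*q[1]/q[2]])
def tri(C1,a,C2,b):
    o1,d1=ray(C1,a);o2,d2=ray(C2,b)
    s=np.linalg.lstsq(np.c_[d1,-d2],o2-o1,rcond=None)[0]
    p,q=o1+s[0]*d1,o2+s[1]*d2; return (p+q)/2,np.linalg.norm(p-q)
def hsv(im,lo,hi): return cv2.inRange(cv2.cvtColor(im,cv2.COLOR_BGR2HSV),np.array(lo),np.array(hi))
def blobs(m,amin=15):
    n,l,s,c=cv2.connectedComponentsWithStats(m)
    return [(s[i],c[i],l==i) for i in range(1,n) if s[i][4]>=amin]
def ends(mask):
    ys,xs=np.nonzero(mask); P=np.c_[xs,ys].astype(float); m=P.mean(0)
    v=np.linalg.svd(P-m,full_matrices=False)[2][0]; t=(P-m)@v; return m,v,m+v*t.min(),m+v*t.max()
E
python3 - <<'E'
from h import *
T=cam("top");S=cam("scene")
t=cv2.imread("pics/top0.png");s=cv2.imread("pics/scene0.png")
for nm,C,im in(("top",T,t),("scene",S,s)):
    for st,c,m in blobs(hsv(im,(22,120,120),(38,255,255)),20):
        hull=cv2.convexHull(np.argwhere(m)[:,::-1].astype(np.int32)); e=cv2.fitEllipse(hull)
        print(nm,"yellow",st,e[0],onz(C,e[0],0))
    for st,c,m in blobs(hsv(im,(45,80,30),(75,255,255)),15): print(nm,"green",st,c,ends(m)[2:])
    for st,c,m in blobs(hsv(im,(0,0,150),(180,60,255)),300):
        if st[4]<4000 and st[0]>150 and st[0]<400:
            hull=cv2.convexHull(np.argwhere(m)[:,::-1].astype(np.int32)); e=cv2.fitEllipse(hull)
            print(nm,"white",st,e, onz(C,e[0],.035))
v=np.hstack([cv2.resize(t[170:270,340:440],(400,400),interpolation=2),cv2.resize(s[200:270,220:290],(400,400),interpolation=2)])
cv2.imwrite("pics/crop1.png",v)
E
```

```text
top yellow [225 208  40  41 419] (244.5425567626953, 227.89210510253906) [0.47768973 0.20934664 0.        ]
top green [391 194  13  22 172] [396.98255814 203.71511628] (array([400.89227299, 193.57297984]), array([392.67989244, 214.87660102]))
top green [ 49 268  41  20 752] [ 69.14494681 277.44547872] (array([ 49.04893139, 277.10572955]), array([ 89.02060028, 277.78150239]))
top white [ 282  127   59   35 1527] ((311.09759521484375, 144.08926391601562), (44.47298812866211, 61.471534729003906), 97.71562957763672) [0.73386636 0.01516839 0.035     ]
top white [233 135  21  21 331] ((242.60618591308594, 144.57345581054688), (20.487781524658203, 21.20328712463379), 127.90174102783203) [0.72675404 0.22196703 0.035     ]
top white [292 199  34  34 888] ((308.6943054199219, 215.37167358398438), (33.225772857666016, 33.515174865722656), 160.07403564453125) [0.51790662 0.01562595 0.035     ]
top white [368 204  37  44 879] ((386.0116882324219, 225.17242431640625), (36.18977355957031, 53.22945022583008), 9.933843612670898) [ 0.49546491 -0.21197045  0.035     ]
top white [230 212  31  32 578] ((
[... 1381 characters left out ...]

scene white [ 331  222   59   45 1025] ((359.50750732421875, 244.4396514892578), (34.90982437133789, 64.1294174194336), 64.28046417236328) [0.74554277 0.00439313 0.035     ]
scene white [278 264  25  36 548] ((289.8802490234375, 276.8568420410156), (23.55893898010254, 43.35968780517578), 0.26561835408210754) [ 0.69473252 -0.22191038  0.035     ]
scene white [ 373  295   59   54 1017] ((400.51654052734375, 321.9910583496094), (20.350418090820312, 83.98388671875), 47.78834533691406) [ 0.99142732 -0.08420732  0.035     ]
scene white [ 315  340   67   60 1265] ((348.540771484375, 369.038818359375), (29.009544372558594, 83.89099884033203), 49.38079071044922) [ 0.99054497 -0.27101975  0.035     ]
```

View pics/crop1.png

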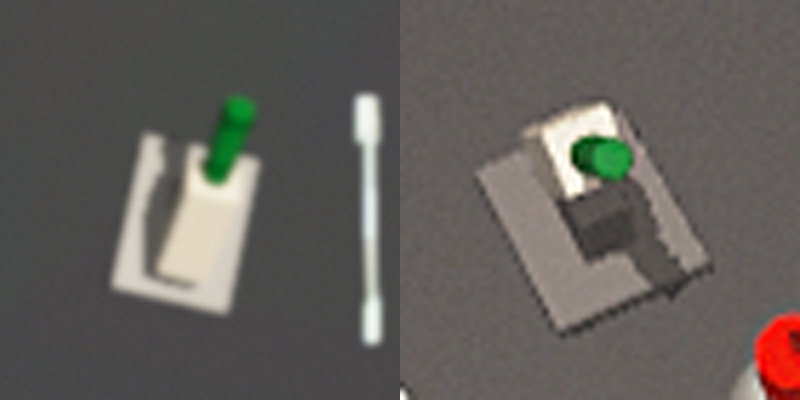

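```bash
python3 - <<'E'
from h import *
T=cam("top");S=cam("scene")
t=cv2.imread("pics/top0.png");s=cv2.imread("pics/scene0.png")
# base plate corners from crop1
cT=[onz(T,(340+x/4,170+y/4),.012) for x,y in((147,135),(260,160),(228,313),(112,288))]
cS=[onz(S,(220+(x)/400*70,200+y/400*70),.012) for x,y in((75,172),(160,333),(312,265))]
for c in cT+cS: print(np.round(c,4))
c=np.mean(cT,0); d=(cT[0]-cT[3])+(cT[1]-cT[2]); print("holder",c,np.degrees(np.arctan2(d[1],d[0])))
# cap upper end: centre of top face, from the crops; centroid of cap
top=tri(T,(340+238/4,170+107/4),S,(220+(613)*.175-400*.175,200+160*.175)); print("cap top",top)
print("cap mid",tri(T,(396.98,203.7),S,(255,227.2)))
print("shoulder T on z=.1",onz(T,(340+217/4,170+174/4),.1))
r=[b for b in blobs(hsv(t,(0,150,120),(8,255,255)),15)]; print([(b[0],b[1]) for b in r])
r2=[b for b in blobs(hsv(s,(0,150,150),(8,255,255)),15)]; print([(b[0],b[1]) for b in r2 if b[1][1]>150])
print("wash base S", onz(S,(291,297),0), "cap",tri(T,(403,138),S,(289,263)))
print(robot.tip_reach)
E
```

```text
[ 0.5609 -0.1875  0.012 ]
[ 0.5443 -0.2725  0.012 ]
[ 0.4296 -0.2487  0.012 ]
[ 0.4456 -0.1625  0.012 ]
[ 0.4345 -0.2476  0.012 ]
[ 0.5514 -0.2713  0.012 ]
[ 0.5699 -0.1851  0.012 ]
holder [ 0.49508828 -0.21780672  0.012     ] -11.978232517222738
cap top (array([ 0.56547828, -0.22912442,  0.14369681]), np.float64(0.0017675254747450391))
cap mid (array([ 0.54819521, -0.22626141,  0.12694278]), np.float64(0.00023197062513681513))
shoulder T on z=.1 [ 0.52388183 -0.22398974  0.1       ]
[(array([ 93,  85,  16,  15, 177], dtype=int32), array([100.27118644,  91.6779661 ])), (array([379, 125,  33,  21, 245], dtype=int32), array([399.25714286, 134.91428571])), (array([ 287,  327,   72,   73, 5082], dtype=int32), array([322.75659189, 363.40200708]))]
[(array([282, 246,  34,  22, 215], dtype=int32), array([293.18139535, 257.66976744]))]
wash base S [ 0.7306979  -0.24889915  0.        ] cap (array([ 0.72257484, -0.23625518,  0.16073958]), np.float64(0.0011102888178938365))
0.0726
```

```bash
cat >> h.py <<'E'
from scipy.spatial.transform import Rotation as Ro
def toolrot(z,y):  # rpy from tool z and approx. jaw axis y
    z=np.array(z,float)/np.linalg.norm(z); y=np.array(y,float); y-=z*(y@z); y/=np.linalg.norm(y)
    return Ro.from_matrix(np.c_[np.cross(y,z),y,z]).as_euler("xyz",degrees=True)
def tilt(th,az): # tool z, th from straight down, leaning outward toward azimuth az (deg)
    th,az=np.radians([th,az]); return np.array([np.sin(th)*np.cos(az),np.sin(th)*np.sin(az),-np.cos(th)])
E
python3 - <<'E'
from h import *
D=np.array([.5185,.0152,0]);P=np.array([.478,.209,0])
yaw=np.degrees(np.arctan2(*(P-D)[1::-1]))-90; print("yaw",yaw)
G=np.array([.5465,-.2275,.1265]); a=np.array([.6545,-.139,.743])
az=-12.
for sgn in(1,-1):
  for th in (0,15,30):
    z=tilt(th,az); y=sgn*np.array([np.sin(np.radians(12)),np.cos(np.radians(12)),0])
    o=toolrot(z,y); r=[]
    for k in(-.06,0,.03,.095):
        g=G+a*max(k,0) + (z*k if k<0 else 0)
        q=robot.ik(g-.054*z,o); r.append(None if q is None else np.round(q))
    print(sgn,th,*r)
    for az2 in (0,10,23.6,35):
        z2=tilt(th+42,az2); y2=sgn*np.array([-np.sin(np.radians(az2)),np.cos(np.radians(az2)),0])
        q=robot.ik(P+[0,0,.2]-.054*z2,toolrot(z2,y2)); print("  fin",az2,None if q is None else np.round(q))
o=[180,0,yaw]
for p in (D,P):
  for z in (.3,.085): print(robot.ik([p[0],p[1],z],o))
E
```

```text
yaw 11.80370259925401
1 0 [-35.   4.  -3.  83.  -0. -23.] [-35.   5.  -8.  77.  -0. -23.] [-34.   8.  -2.  79.  -0. -22.] [-33.  15.  11.  85.  -0. -21.]
  fin 0 None
  fin 10 None
  fin 23.6 None
  fin 35 None
1 15 [-39. -17. -24.  69.   7. -27.] [-39. -13. -27.  63.   7. -26.] [-38. -10. -22.  64.   6. -25.] [-36.  -3. -10.  69.   6. -23.]
  fin 0 None
  fin 10 None
  fin 23.6 None
  fin 35 None
1 30 [-45. -38. -44.  58.  16. -29.] [-43. -31. -45.  50.  15. -27.] [-41. -27. -40.  51.  14. -26.] [-39. -20. -30.  53.  13. -24.]
  fin 0 None
  fin 10 None
  fin 23.6 None
  fin 35 None
-1 0 [-35.   4.  -3.  83.   0. 157.] [-35.   5.  -8.  77.   0. 157.] [-34.   8.  -2.  79.   0. 158.] [-33.  15.  11.  85.   0. 159.]
  fin 0 None
  fin 10 None
  fin 23.6 None
  fin 35 None
-1 15 [-39. -17. -24.  69.   7. 153.] [-39. -13. -27.  63.   7. 154.] [-38. -10. -22.  64.   6. 155.] [-36.  -3. -10.  69.   6. 157.]
  fin 0 None
  fin 10 None
  fin 23.6 None
  fin 35 None
-1 30 [-45. -38. -44.  58.  16. 151.] [-43. -31. -45.  50.  15. 153.] [-41. -27. -40.  51.  14. 154.] [-39. -20. -30.  53.  13. 156.]
  fin 0 None
  fin 10 None
  fin 23.6 None
  fin 35 None
[-12.78914382  -8.30429748  -8.92491806  89.37937942   0.
 155.40715358]
[-12.78914382  -3.4810074  -27.04689097  66.43411643   0.
 155.40715358]
[  9.2326868   -7.78284159  -8.44810399  89.3347376    0.
 177.4289842 ]
[  9.2326868   -2.94844728 -26.53359096  66.41485632   0.
 177.4289842 ]
```

```bash
python3 - <<'E'
from h import *
P=np.array([.478,.209,0]); G=np.array([.5465,-.2275,.1265]); a=np.array([.6545,-.139,.743])
az=-12.; y=np.array([np.sin(np.radians(12)),np.cos(np.radians(12)),0])
for th in (-42,-30,-20,-10,0):
    z=tilt(th,az); o=toolrot(z,y); r=[]
    for g in (G-z*.06,G,G+a*.095):
        q=robot.ik(g-.054*z,o); r.append(None if q is None else np.round(q))
    print(th,*r)
    ok=[]
    for az2 in range(-120,181,20):
        z2=tilt(th+42,az2); y2=np.array([-np.sin(np.radians(az2)),np.cos(np.radians(az2)),0])
        q=robot.ik(P+[0,0,.2]-.054*z2,toolrot(z2,y2)); 
        if q is not None: ok.append((az2,[int(v) for v in q]))
    print("  fin",ok)
E
```

```text
-42 None None None
  fin [(-120, [9, -8, -13, 84, 0, 129]), (-100, [9, -8, -13, 84, 0, 109]), (-80, [9, -8, -13, 84, 0, 89]), (-60, [9, -8, -13, 84, 0, 69]), (-40, [9, -8, -13, 84, 0, 49]), (-20, [9, -8, -13, 84, 0, 29]), (0, [9, -8, -13, 84, 0, 9]), (20, [9, -8, -13, 84, 0, -10]), (40, [9, -8, -13, 84, 0, -30]), (60, [9, -8, -13, 84, 0, -50]), (80, [9, -8, -13, 84, 0, -70]), (100, [9, -8, -13, 84, 0, -90]), (120, [9, -8, -13, 84, 0, -110]), (140, [9, -8, -13, 84, 0, -130]), (160, [9, -8, -13, 84, 0, -150]), (180, [9, -8, -13, 84, 0, -170])]
-30 [-30.  52.  52. 119.  -9. -16.] [-31.  45.  35. 110.  -9. -16.] None
  fin [(-120, [14, 4, -2, 91, -8, 134]), (-100, [15, 0, -6, 88, -10, 115]), (-80, [15, -4, -10, 84, -11, 95]), (-60, [15, -9, -15, 81, -11, 75]), (-40, [14, -15, -20, 77, -9, 54]), (-20, [12, -19, -24, 75, -6, 32]), (0, [10, -22, -26, 74, -2, 10]), (20, [7, -23, -27, 74, 2, -11]), (40, [5, -22, -26, 76, 6, -34]), (60, [3, -19, -23, 78, 9, -55]), (80, [2, -14, -19, 82, 11, -77]), (100, [2, -9, -15, 85, 11, -97]), (120, [3, -3, -10, 89, 10, -117]), (140, [4, 0, -5, 92, 8, -136
[... 1120 characters left out ...]
-7, -5, -15, 90, 30, -110]), (120, [-5, 7, -3, 99, 25, -129]), (140, [-1, 17, 7, 106, 19, -146]), (160, [2, 25, 16, 111, 11, -160]), (180, [7, 30, 22, 114, 3, -173])]
0 [-35.   4.  -3.  83.  -0. -23.] [-35.   5.  -8.  77.  -0. -23.] [-33.  15.  11.  85.  -0. -21.]
  fin [(-120, [22, 36, 27, 116, -24, 150]), (-100, [26, 26, 15, 106, -32, 134]), (-80, [29, 12, 0, 93, -39, 115]), (-60, [30, -4, -17, 77, -41, 90]), (-40, [28, -24, -35, 61, -38, 62]), (-20, [23, -46, -51, 52, -27, 35]), (60, [-13, -41, -46, 70, 39, -67]), (80, [-14, -19, -31, 82, 41, -95]), (100, [-12, 0, -15, 94, 38, -118]), (120, [-8, 14, 0, 105, 31, -137]), (140, [-3, 26, 14, 113, 23, -151]), (160, [1, 36, 26, 120, 14, -163])]
```

```bash
python3 - <<'E'
from h import *
o=[180,0,11.8]
robot.move_pose([.5185,.0152,.25],o)
robot.set_gripper(.048); print(robot.observe()["gripper_width"],robot.observe()["time"])
print(robot.line_to([.5185,.0152,.115],.15))
im=robot.grab_frame("wrist"); cv2.imwrite("pics/w1.png",im); print(robot.get_calibration("wrist"),robot.observe()["time"])
E
```

```text
0.04775047347788604 3.05
False
{'vertical_fov': 63.81652209673666, 'cx': 314.8038423723102, 'cy': 197.66689782273903, 'rvec': array([-2.23649941,  1.81696666,  0.28890289]), 'tvec': array([-0.09269686,  0.50294083,  0.36108817])} 4.15
```

View pics/w1.png

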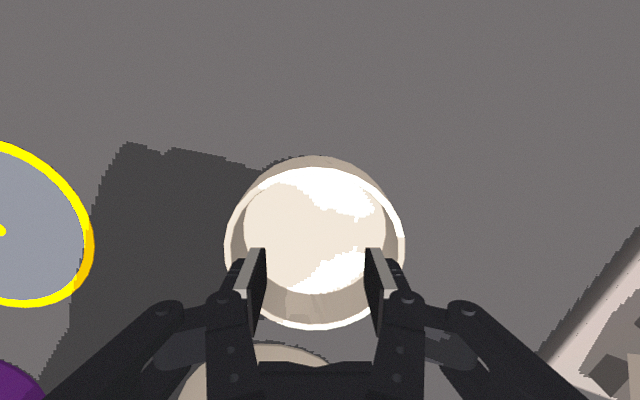

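The wrist view shows the dish rim centred at about (314,248) between the fingertips; the finger backs are inside the rim.

```bash
python3 - <<'E'
from h import *
C=cam("wrist"); print("rim centre",onz(C,(314,248),.035), [proj(C,[.5185,.0152,.035])], robot.observe()["tool_pos"])
o=[180,0,11.8]
D=np.array([.5185,.0152]);P=np.array([.478,.2091]);u=(P-D)/np.linalg.norm(P-D)
print("guard",robot.line_to([*D,.0726+.013],.06,guard=6), robot.observe()["tool_pos"],robot.observe()["ft_force"])
E
```

```text
rim centre [0.52089071 0.01481037 0.035     ] [array([312.34788168, 251.87252632])] [0.51922452 0.01502287 0.1161816 ]
guard False [0.51840043 0.01521839 0.08546085] [0.0016355  0.66014983 0.41820248]
```

```bash
python3 - <<'E'
from h import *
D=np.array([.5185,.0152]);P=np.array([.478,.2091]);u=(P-D)/np.linalg.norm(P-D)
robot.line_to([*(P+u*.003),.0856],.07)
s=robot.observe(); print(s["tool_pos"],s["ft_force"],s["time"])
robot.line_to([*(P+u*.000),.0856],.05); 
robot.line_to([*P,.16],.15)
im=robot.grab_frame("wrist"); cv2.imwrite("pics/w2.png",im)
np.save("w2.npy",robot.get_calibration("wrist"),allow_pickle=True)
im=robot.grab_frame("top"); cv2.imwrite("pics/top2.png",im)
print(robot.observe()["time"])
E
```

```text
[0.47744121 0.21191304 0.08562111] [ 1.11321193 -3.12536854  2.56517947] 7.8167
8.8167
```

View pics/w2.png

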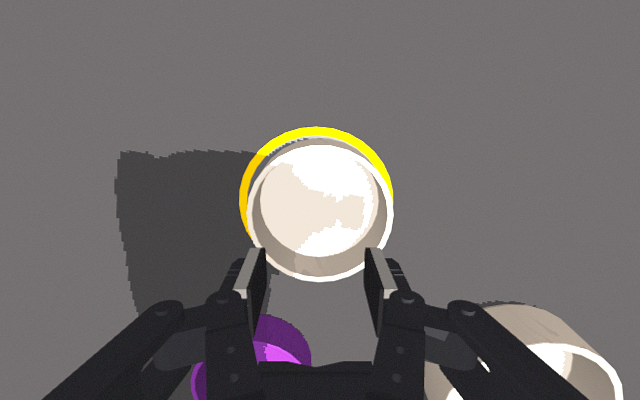

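```bash
cat > meas.py <<'E'
from h import *
from scipy.optimize import least_squares
def fit(P,R): return least_squares(lambda c:np.hypot(*(P-c).T)-R,P.mean(0),loss="soft_l1",f_scale=.001)
def edge(m,C,z):
    p=max(cv2.findContours(m,cv2.RETR_EXTERNAL,cv2.CHAIN_APPROX_NONE)[0],key=len)[:,0]
    return np.array([onz(C,q,z)[:2] for q in p])
def measure(im,C):
    y=hsv(im,(15,150,120),(38,255,255))
    E=np.array([onz(C,q[::-1],0)[:2] for q in np.argwhere(y)])
    c=np.array([.478,.209])
    for _ in range(4):   # keep only outermost yellow pixel per bearing
        d=E-c; b=np.degrees(np.arctan2(d[:,1],d[:,0])).astype(int); r=np.hypot(*d.T)
        sel=np.array([np.where(b==k)[0][np.argmax(r[b==k])] for k in np.unique(b)]); sel=sel[r[sel]>.05]
        f=fit(E[sel],.058); c=f.x
    w=hsv(im,(0,0,225),(180,70,255))
    Wp=np.array([onz(C,q[::-1],.035)[:2] for q in np.argwhere(w)]); Wp=Wp[np.hypot(*(Wp-[.478,.209]).T)<.07]
    d0=np.array([.478,.209])
    for _ in range(6):
        d=Wp-d0; b=(np.degrees(np.arctan2(d[:,1],d[:,0]))/2).astype(int); r=np.hypot(*d.T)
        sel=np.array([np.where(b==k)[0][np.argmax(r[b==k])] for k in np.unique(b)]); sel=sel[abs(r[sel]-.048)<.008]
        g=fit(Wp[sel],.048); d0=g.x
    return c,d0,np.std(f.fun),np.std(g.fun),len(f.fun),len(g.fun)
E
python3 - <<'E'
from meas import *
print("wrist",measure(cv2.imread("pics/w2.png"),cam("wrist",np.load("w2.npy",allow_pickle=True).item())))
print("top",measure(cv2.imread("pics/top2.png"),cam("top")))
E
```

```text
wrist (array([0.47547221, 0.20714744]), array([0.4806283 , 0.20562014]), np.float64(0.0002130476807043454), np.float64(0.0017147022036315992), 204, 168)
top (array([0.47981569, 0.20910458]), array([0.48215744, 0.21164964]), np.float64(0.2550642856965339), np.float64(0.0023503195920558544), 176, 56)
```

```bash
python3 - <<'E'
from meas import *
robot.move_pose([.46,-.05,.3],[180,0,0])
for n in("top","scene"):
    im=robot.grab_frame(n); cv2.imwrite(f"pics/{n}3.png",im); C=cam(n)
    try: print(n,measure(im,C))
    except Exception as e: print(e)
    for st,c,m in blobs(hsv(im,(22,120,120),(38,255,255)),20):
        e=cv2.fitEllipse(cv2.convexHull(np.argwhere(m)[:,::-1].astype(np.int32))); print(n,"yellow",st,onz(C,e[0],0))
    for st,c,m in blobs(hsv(im,(0,0,150),(180,60,255)),200):
        e=cv2.fitEllipse(cv2.convexHull(np.argwhere(m)[:,::-1].astype(np.int32))); p=onz(C,e[0],.035)
        if np.hypot(p[0]-.478,p[1]-.209)<.03:print(n,"white",st,e[1],p)
t=cv2.imread("pics/top3.png")[195:260,212:277];s=cv2.imread("pics/scene3.png");c=np.round(proj(cam("scene"),[.478,.209,.02])).astype(int);s=s[c[1]-32:c[1]+33,c[0]-32:c[0]+33]
cv2.imwrite("pics/crop3.png",np.hstack([cv2.resize(x,(390,390),interpolation=0) for x in(t,s)])); print(robot.observe()["time"])
E
```

```text
top (array([0.47935832, 0.20961348]), array([0.48295416, 0.2095474 ]), np.float64(0.24795956119940055), np.float64(0.002092856140154654), 190, 113)
top yellow [225 208  40  41 304] [0.47735863 0.20900608 0.        ]
top white [227 210  34  34 892] (32.82837677001953, 34.03335189819336) [0.47900265 0.2057814  0.035     ]
scene (array([0.48384468, 0.17775425]), array([0.47845957, 0.21080589]), np.float64(0.46195375587623044), np.float64(0.003156500741237567), 81, 67)
scene yellow [332 164  33  20 112] [0.47719936 0.20988052 0.        ]
scene white [335 155  28  21 345] (20.515689849853516, 27.21488380432129) [0.48197324 0.2064675  0.035     ]
10.05
```

View pics/crop3.png

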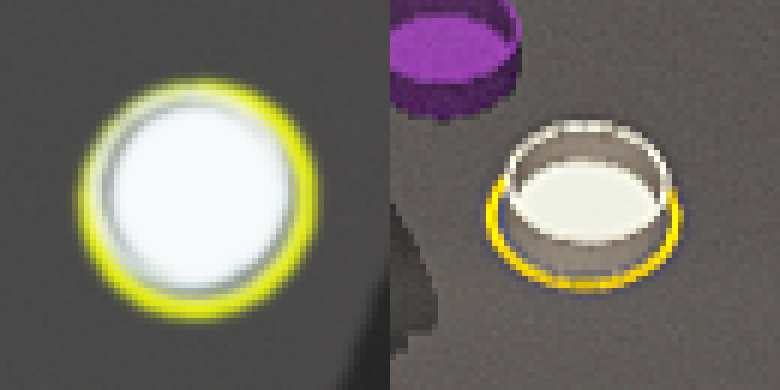

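The dish looks about 2–3 mm off. I'll take one look with the wrist camera straight above the dish, so there is no parallax.

```bash
python3 - <<'E'
from h import *
s=robot.observe(); f,cx,cy,R,t=cam("wrist")
Rt=Ro.from_euler("xyz",s["tcp_rot"],degrees=True).as_matrix(); p=s["tool_pos"]
Rc=R.T; c=-R.T@t; Rtc=Rt.T@Rc; ptc=Rt.T@(c-p); print("cam in tool",ptc,"axis",Rtc[:,2])
done=False
for h in(.28,.32,.25,.36):
  for yw in (-90,-110,-70,-60,-50,-120,-40,-130):
    y=np.radians(yw); x=np.array([np.cos(y),np.sin(y),0]); z=np.array([0,0,-1.]); Rw=np.c_[x,np.cross(z,x),z]
    Rn=Rw@Rtc.T; pn=np.array([.4775,.209,h])-Rn@ptc; o=Ro.from_matrix(Rn).as_euler("xyz",degrees=True)
    if robot.ik(pn,o) is not None: done=True;break
  if done:break
print(h,yw,pn,o)
robot.move_pose(pn,o); robot.pause(.3)
np.save("w4.npy",robot.get_calibration("wrist"),allow_pickle=True)
im=robot.grab_frame("wrist"); cv2.imwrite("pics/w4.png",im); print(robot.observe()["time"])
E
```

```text
cam in tool [ 0.07935557  0.00112224 -0.07045133] axis [-3.12708269e-01  1.61503812e-04  9.49849205e-01]
0.28 -90 [0.42415533 0.21015752 0.1882669 ] [-1.79990258e+02 -1.82225194e+01 -2.50240404e-02]
15.075
```

View pics/w4.png

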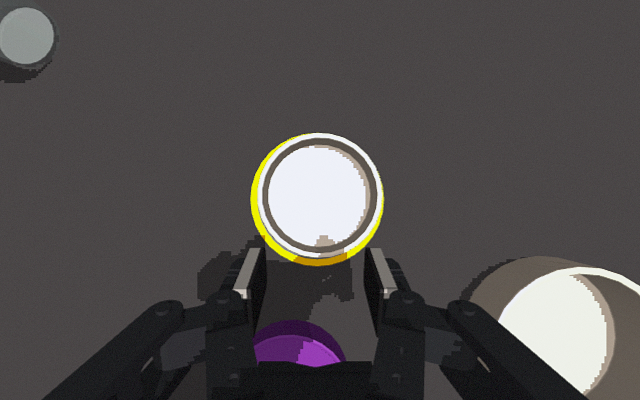

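```bash
python3 - <<'E'
from meas import *
im=cv2.imread("pics/w4.png");C=cam("wrist",np.load("w4.npy",allow_pickle=True).item())
c,d,*r=measure(im,C); print(c,d,d-c,r)
e=np.array([.0029,-.0025]) if np.hypot(*(d-c-[.0029,-.0025]))>.002 else d-c
P=np.array([.4776,.2093]); n=np.hypot(*e); v=-e/n; yaw=(np.degrees(np.arctan2(v[1],v[0]))-90); print(e,yaw)
o=[180,0,yaw]; c0=P+e
robot.move_pose([*c0,.15],o)
print(robot.line_to([*c0,.0856],.08,guard=6),robot.observe()["time"])
robot.line_to([*(P+v*.0053),.0856],.03); s=robot.observe();print(s["tool_pos"],s["ft_force"])
robot.line_to([*P,.0856],.05); robot.line_to([*P,.15],.15)
c=cam("wrist"); np.save("w5.npy",robot.get_calibration("wrist"),allow_pickle=True)
cv2.imwrite("pics/w5.png",robot.grab_frame("wrist")); cv2.imwrite("pics/top5.png",robot.grab_frame("top"));print(robot.observe()["time"])
E
```

```text
[0.47662542 0.20734447] [0.47957692 0.20562091] [ 0.0029515  -0.00172356] [np.float64(0.0003198523697548248), np.float64(0.00030322895953013477), 272, 168]
[ 0.0029515  -0.00172356] 59.71678088190632
False 20.3167
[0.47302469 0.21216812 0.08584425] [ 1.49735218 -0.34630101  0.05879044]
21.7
```

```bash
python3 - <<'E'
from meas import *
im=cv2.imread("pics/w5.png");C=cam("wrist",np.load("w5.npy",allow_pickle=True).item())
c,d,*r=measure(im,C); print(c,d,d-c,r)
v=cv2.resize(im[80:320,180:460],(700,600))
for ctr,z,R,col in((c,0,.058,(0,0,255)),(d,.035,.048,(255,0,0)),(c,.035,.048,(0,255,0))):
    for a in np.arange(0,6.28,.1):
        p=proj(C,[ctr[0]+R*np.cos(a),ctr[1]+R*np.sin(a),z]); cv2.circle(v,(int((p[0]-180)*2.5),int((p[1]-80)*2.5)),2,col,-1)
cv2.imwrite("pics/w5c.png",v)
E
```

```text
[0.47605821 0.20708298] [0.47666256 0.20734854] [0.00060435 0.00026556] [np.float64(0.00021624924640685993), np.float64(0.002386594631436981), 204, 156]
```

View pics/w5c.png

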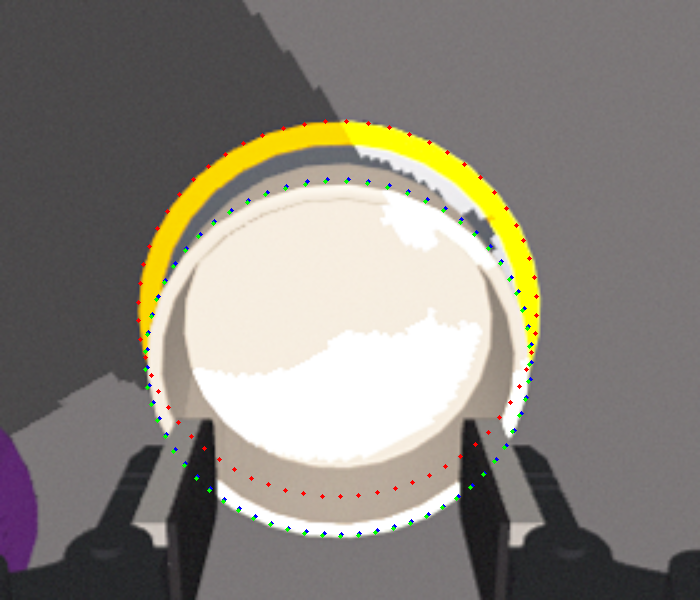

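The dish is centred within about 1 mm: the green outline of a centred dish lies on the rim. Now I'll go to the electrode pre-grasp and look.

```bash
cat > el.py <<'E'
from h import *
G=np.array([.5465,-.2275,.1265]); a=np.array([.6545,-.139,.743]); a/=np.linalg.norm(a)
Z=tilt(-20,-12.); Y=np.array([np.sin(np.radians(12)),np.cos(np.radians(12)),0])
def best(p,z,y):
    q0=robot.observe()["q"]; c=[]
    for s in(1,-1):
        o=toolrot(z,s*y); q=robot.ik(p,o)
        if q is not None: c.append((np.abs(np.array(q)-q0).max(),s,o,q))
    return min(c,key=lambda k:k[0])
E
python3 - <<'E'
from el import *
robot.line_to([.4773,.209,.20],.2)
p=G-Z*.124; b=best(p,Z,Y); print(b)
robot.move_pose(p,b[2]); robot.set_gripper(.055)
s=robot.observe(); print(s["tool_pos"],p,s["time"])
C=cam("wrist"); im=robot.grab_frame("wrist")
v=im.copy()
for k in(-.035,0,.031): 
    q=proj(C,G+a*k); print(k,q); cv2.circle(v,tuple(int(i) for i in q),3,(0,0,255),-1)
cv2.imwrite("pics/w6.png",v)
for st,c,m in blobs(hsv(im,(45,80,20),(75,255,255)),50): print(st,c,ends(m))
E
```

```text
(np.float64(50.608931495323176), -1, array([180.,  20., -12.]), array([-31.29803346,  34.84499574,  31.99084046, 106.10444486,
        -6.490098  , 161.78675398]))
[ 0.58822981 -0.23544538  0.24337608] [ 0.58798373 -0.23631764  0.24302188] 24.0
-0.035 [314.08166539 219.96529322]
0 [314.0254287  220.11527077]
0.031 [313.95726546 220.29705523]
[ 297  203   37   38 1116] [314.82258065 221.07437276] (array([314.82258065, 221.07437276]), array([-0.32862591,  0.94446017]), array([321.00514383, 203.30588768]), array([308.63012092, 238.87130018]))
```

View pics/w6.png

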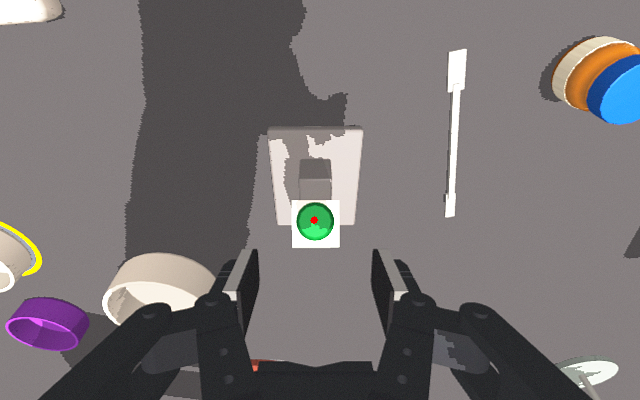

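The camera looks straight down the electrode axis and the predicted point lies on the cap centre (315,221). Grasping and drawing it out now.

```bash
python3 - <<'E'
from el import *
p=G-Z*.054
print(robot.line_to(p,.12,guard=12), robot.observe()["ft_force"])
robot.set_gripper(.012); s=robot.observe(); print(s["gripper_width"],s["tool_pos"],s["ft_force"],s["time"])
if s["gripper_width"]>.017:
    for k in(.03,.095):
        r=robot.line_to(p+a*k,.07,guard=20); s=robot.observe(); print(k,r,s["ft_force"],s["gripper_width"],s["tool_pos"],s["time"])
        if r: break
    im=robot.grab_frame("wrist"); im2=robot.grab_frame("scene")
    cv2.imwrite("pics/w7.png",np.vstack([im[100:400],cv2.resize(im2[170:310,170:350],(640,300),interpolation=0)[:, :]]))
E
```

```text
False [ 0.54081238 -0.47504077 -0.18650548]
0.020233798967057463 [ 0.5650747  -0.23143513  0.178029  ] [2.33473126 0.3893179  4.92766477] 25.1833
0.03 False [ 0.69499708 -0.47391747 -0.87772252] 0.020854342360226787 [ 0.58401563 -0.23546312  0.19901305] 25.7583
0.095 False [-0.03366708 -0.13292211 -1.39502768] 0.020322644094711843 [ 0.62655095 -0.24448222  0.24744338] 26.8333
```

View pics/w7.png

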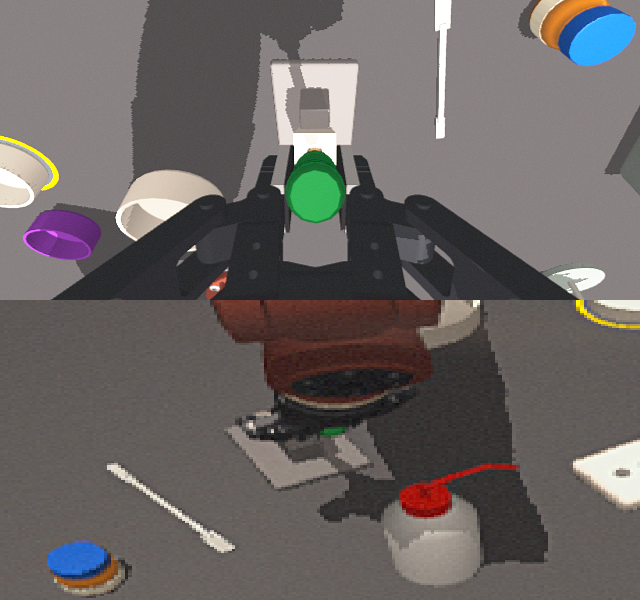

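```bash
cat >> el.py <<'E'
PD=np.array([.4773,.2090]); GL=.115
def final(psi,tipz,axis=a,off=np.zeros(2)):
    Rt=Ro.from_euler("xyz",toolrot(Z,-Y),degrees=True)
    R0=Ro.align_vectors([[0,0,1]],[axis])[0] if 0 else Ro.from_rotvec(np.cross(axis,[0,0,1])/np.linalg.norm(np.cross(axis,[0,0,1]))*np.arccos(axis[2]/np.linalg.norm(axis)))
    Rn=Ro.from_euler("z",psi,degrees=True)*R0*Rt; z=Rn.as_matrix()[:,2]
    return np.array([*(PD+off),tipz+GL])-.054*z, Rn.as_euler("xyz",degrees=True)
E
python3 - <<'E'
from el import *
s=robot.observe(); q0=np.array(s["q"]); print(np.round(q0)); psi0=None
for psi in(-20,-10,0,10,20,35,50):
    r=[robot.ik(*final(psi,t)) for t in(.15,.085)]
    print(psi,[None if q is None else np.round(q) for q in r])
for w in(np.array([-.03,0,.06]),np.array([-.06,.0,.06]),np.array([0,0,.06])):
    q=robot.ik(s["tool_pos"]+w,s["tcp_rot"]); print(w,None if q is None else np.round(q))
E
```

```text
[-30.  44.  46. 110.  -6. 163.]
-20 [array([  18.,  -23.,  -22.,   77.,  -17., -132.]), array([  18.,  -24.,  -29.,   70.,  -17., -132.])]
-10 [array([  17.,  -28.,  -25.,   75.,  -14., -143.]), array([  17.,  -28.,  -33.,   68.,  -14., -143.])]
0 [array([  15.,  -31.,  -28.,   73.,  -10., -155.]), array([  15.,  -32.,  -36.,   67.,  -10., -155.])]
10 [array([  12.,  -34.,  -30.,   73.,   -5., -167.]), array([  12.,  -35.,  -38.,   66.,   -5., -167.])]
20 [array([  10.,  -36.,  -32.,   73.,   -1., -179.]), array([  10.,  -37.,  -39.,   66.,   -1., -179.])]
35 [array([  6., -37., -32.,  74.,   6., 164.]), array([  6., -38., -39.,  67.,   6., 164.])]
50 [array([  2., -34., -30.,  76.,  13., 146.]), array([  2., -36., -38.,  70.,  13., 146.])]
[-0.03  0.    0.06] [-32.  39.  44. 114.  -7. 162.]
[-0.06  0.    0.06] [-33.  32.  35. 112.  -7. 160.]
[0.   0.   0.06] [-30.  47.  56. 118.  -6. 163.]
```

```bash
python3 - <<'E'
from el import *
s=robot.observe(); robot.line_to(s["tool_pos"]+[0,0,.05],.12)
p,o=final(35,.14); robot.move_pose(p,o); robot.pause(.3)
s=robot.observe(); print(s["tool_pos"]-p,s["gripper_width"],s["time"])
ims=[robot.grab_frame(n) for n in("scene","top","wrist")]
for n,im in zip(("scene","top","wrist"),ims): cv2.imwrite(f"pics/{n}8.png",im)
np.save("w8.npy",robot.get_calibration("wrist"),allow_pickle=True)
C=cam("scene"); u=proj(C,[*PD,.2]).astype(int); print(u, proj(C,[*PD,.14]),proj(C,[*PD,.22]))
A=cv2.resize(ims[0][u[1]-40:u[1]+80,u[0]-60:u[0]+60],(480,480),interpolation=2)
cv2.imwrite("pics/c8.png",np.hstack([A,cv2.resize(ims[2],(320,200)).repeat(1,0) if 0 else cv2.copyMakeBorder(cv2.resize(ims[2],(320,200)),0,280,0,0,0)]))
E
```

```text
[ 2.98904606e-04 -2.59567221e-04  2.98081178e-05] 0.020651798307831152 29.5917
[350 128] [349.33478692 141.82922663] [350.42455572 123.29888274]
```

View pics/c8.png

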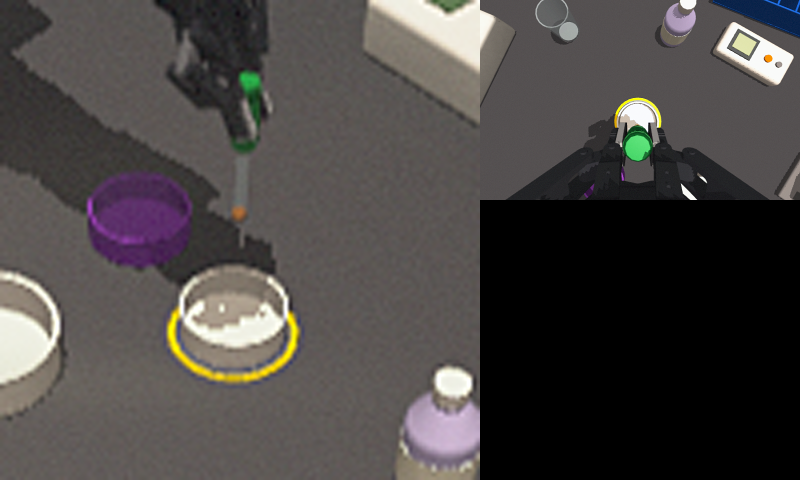

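```bash
python3 - <<'E'
from el import *
s=cv2.imread("pics/scene8.png");w=cv2.imread("pics/wrist8.png");C=cam("scene");W=cam("wrist",np.load("w8.npy",allow_pickle=True).item())
top=[*PD,.286]; print("pred top wrist",proj(W,top),"grip",proj(W,[*PD,.255]),"tip",proj(W,[*PD,.14]))
for e in np.eye(3)*.01: print("d/1cm wrist",proj(W,top+e)-proj(W,top),"scene",proj(C,top+e)-proj(C,top))
for st,c,m in blobs(hsv(w,(45,80,60),(75,255,255)),100): print("wrist green",st,cv2.minEnclosingCircle(np.argwhere(m)[:,::-1].astype(np.float32)))
for st,c,m in blobs(hsv(s[100:150,330:370],(45,80,20),(75,255,255)),5): print("scene green",st[:5]+np.array([330,100,0,0,0]),c+[330,100])
print("pred scene",[proj(C,[*PD,z]).round(1) for z in(.14,.22,.255,.286)])
v=cv2.resize(s[95:155,325:375],(500,600),interpolation=0)
for z in (.14,.22,.286):
    q=(proj(C,[*PD,z])-[325,95]+.5)*10; cv2.circle(v,tuple(int(i) for i in q),3,(255,0,255),-1)
x=cv2.resize(w[200:400,220:420],(300,300)); 
cv2.imwrite("pics/c9.png",np.hstack([v,cv2.copyMakeBorder(x,0,300,0,0,0)]))
E
```

```text
pred top wrist [312.48428034 295.44324734] grip [312.99586713 278.92390506] tip [313.82273741 252.22393243]
d/1cm wrist [ 11.1170254  -26.61016028] scene [2.25791689 1.55111265]
d/1cm wrist [-26.21847737 -11.33875805] scene [ 2.36553297 -1.36850292]
d/1cm wrist [-0.23089459  7.45567875] scene [ 0.15407092 -2.61980999]
wrist green [ 285  251   61   73 3158] ((314.5, 286.9583435058594), 36.12835693359375)
scene green [350 105   5  15  43] [352.51162791 110.51162791]
scene green [348 122   6   4  13] [350.23076923 124.        ]
pred scene [array([349.3, 141.8]), array([350.4, 123.3]), array([350.9, 114.7]), array([351.4, 106.7])]
```

View pics/c9.png

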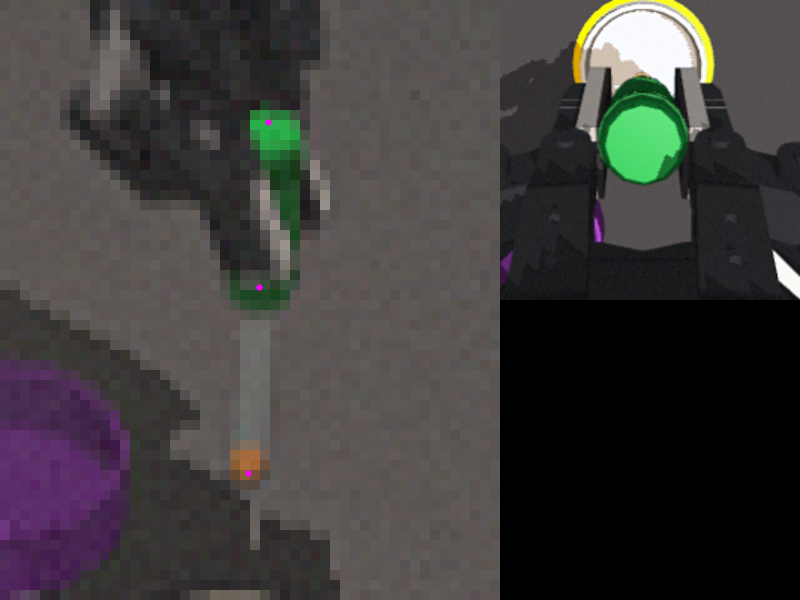

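The electrode is upright and matches the predicted tip and cap points to within 1 px. Lowering to height.

```bash
python3 - <<'E'
from el import *
p,o=final(35,.0865); robot.line_to(p,.06); robot.pause(.7)
s=robot.observe(); print(s["tool_pos"]-p,s["gripper_width"],s["ft_force"],abs(s["qvel"]).max(),s["time"])
im=robot.grab_frame("scene"); C=cam("scene"); v=cv2.resize(im[100:210,290:400],(600,600),interpolation=0)
for z in(.0865,.1665,.2325):
    q=(proj(C,[*PD,z])-[290,100]+.5)*600/110; cv2.circle(v,tuple(int(i) for i in q),3,(255,0,255),-1)
cv2.imwrite("pics/c10.png",v)
E
```

```text
[-3.18663862e-05  1.85817977e-06 -2.54667260e-05] 0.020644469901180046 [ 0.46767056 -0.08484667 -1.15155793] 0.05744911116669594 31.4833
```

View pics/c10.png

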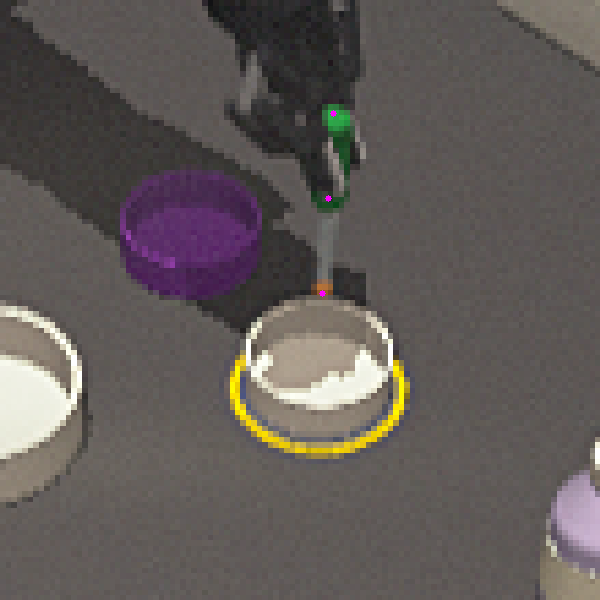

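The dish sits centred in the ring, and the tip is above its middle at the expected pixel with the arm still. Handing in.

```bash
python3 -c "
from plant import robot
robot.job_done(); print(robot.observe()['time'])"
```

```text
the job is handed in; nothing more can be done
the job is handed in; nothing more can be done
```

The job is handed in, at about 31.5 s of the 64 s allowed; no verdict was reported.

**Dish:** I slid the small white dish to the mark with the fingertips inside it. The first slide left it about 3.5 mm off centre, so I pushed it once more. The close-up fit then put it within about 1 mm of the ring's centre. That fit of the rim was noisy (2.4 mm scatter), but drawing a centred outline over the picture agreed with it. The last scene picture also shows the dish centred.

**Electrode:** I gripped the cap at its middle, drew it out along its axis with no force stop, and turned it upright. It is held with the tip about 50 mm above the rim, over the middle of the dish. The gripper reads 20.6 mm across the cap, and the arm was still before hand-in.

**Checks that disagreed:**
- The tip matched its predicted pixel, but the top of the cap was about 0.5 px off in the scene view and 2 px off in the wrist view. That is within the calibration error, or a lean of about 1°, so I left it.
- I did not measure the other objects again at the end. The pictures showed none of them out of place, and no contact force suggested a touch.

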